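Switch on the rework bench in order

TASK

Switch on the rework bench in its start-up order by pressing the push keys on the instruments: first the green key of the microscope light box, then the yellow key of the preheater, then the blue key of the soldering station. Press each one lightly, all the way in, and leave the power supply with the red key off. Do not shift or lift any instrument, and leave the other things on the bench where they are.

Things in the scene. Friction and masses are not known exactly. Their poses are not given: they have to be found in the camera images.
- light_box: microscope light box: white, with a black dimmer dial, dark vents and a short lamp head (standing up to 35 mm above the case) on top, and a green push key; case 100 x 110 x 70 mm (x, y, height), loose on its feet, 0.5 to 0.9 kg. Origin: centre of the underside, z up, x and y along the case's sides
- light_key (a joint): push key of the light box, in m: 0 = fully out, 0.009 = fully in against its stop. The whole switch is sprung and gives besides, 2.5 N per mm, up to 6 mm, so the end is soft. A green round cap, 26 mm across, moving straight down; on when in. It starts out (0 to 1 mm in), slides in under about 3 N, has no spring and stays where it is left
- light_key_top (a point): centre of the flat top of the green cap, facing up; moves with the cap. Built at -22, -22 mm in x, y from the case's centre, 16 mm above the case's top when out (z about 86 mm) and 7 mm above it when in. Nothing within 20 mm of the cap's rim stands more than 2 mm above the case's top
- preheater: board preheater: low bare-steel box with a dark plate with five copper stripes, flush in its top, and a yellow push key; case 110 x 120 x 50 mm (x, y, height), loose on its feet, 0.5 to 0.9 kg. Origin: centre of the underside, z up, x and y along the case's sides
- preheat_key (a joint): push key of the preheater, in m: 0 = fully out, 0.009 = fully in against its stop. The whole switch is sprung and gives besides, 2.5 N per mm, up to 6 mm, so the end is soft. A yellow round cap, 26 mm across, moving straight down; on when in. It starts out (0 to 1 mm in), slides in under about 3 N, has no spring and stays where it is left
- preheat_key_top (a point): centre of the flat top of the yellow cap, facing up; moves with the cap. Built at -34, -25 mm in x, y from the case's centre, 16 mm above the case's top when out (z about 66 mm) and 7 mm above it when in. Nothing within 20 mm of the cap's rim stands more than 2 mm above the case's top
- solder_station: soldering station: black, with a pale cyan display, a grey stripe and an iron in a holder (standing up to 55 mm above the case) on top, and a blue push key; case 100 x 120 x 80 mm (x, y, height), loose on its feet, 0.5 to 0.9 kg. Origin: centre of the underside, z up, x and y along the case's sides
- solder_key (a joint): push key of the soldering station, in m: 0 = fully out, 0.009 = fully in against its stop. The whole switch is sprung and gives besides, 2.5 N per mm, up to 6 mm, so the end is soft. A blue round cap, 26 mm across, moving straight down; on when in. It starts out (0 to 1 mm in), slides in under about 3 N, has no spring and stays where it is left
- solder_key_top (a point): centre of the flat top of the blue cap, facing up; moves with the cap. Built at -18, -30 mm in x, y from the case's centre, 16 mm above the case's top when out (z about 96 mm) and 7 mm above it when in. Nothing within 20 mm of the cap's rim stands more than 2 mm above the case's top
- power_supply: power supply: grey, with red readouts, a red and a black terminal (14 mm high) on top, and a red push key at -22, -25 mm in x, y that stays off; case 110 x 120 x 90 mm (x, y, height), loose on its feet, 0.5 to 0.9 kg. Origin: centre of the underside, z up, x and y along the case's sides
- supply_key (a joint): push key of the power supply, in m: 0 = fully out, 0.009 = fully in against its stop. The whole switch is sprung and gives besides, 2.5 N per mm, up to 6 mm, so the end is soft. A red round cap, 26 mm across, moving straight down; on when in. It starts out (0 to 1 mm in), slides in under about 3 N, has no spring and stays where it is left
- spool: bystander: metal spool, 52 mm across, 34 mm high, upright; origin under its centre
- flux_jar: bystander: amber jar with white cap, 40 mm across, 45 mm high; origin under its centre
- screwdriver: bystander: orange-handled screwdriver, 150 mm long, lying down; origin on its underside, x along its length
- tip_cleaner: bystander: black pot with brass wool, 60 mm across, 42 mm high; origin under its centre
- spray_can: bystander: white can, 54 mm across, 160 mm high, upright; origin under its centre
- board: bystander: green circuit board, 60 x 80 x 5 mm, parts up to 10 mm high, lying flat; origin under its centre
There are look-alikes about, which are no part of the job. Leave any brown or purple look-alike of the preheater alone.

How it is judged:
On the way, in this order (a step that is already met when the one before it is completed fails the run):
1. the green light key is fully in while the others are out (value of joint light_key above 0.0065 m and value of joint each of preheat_key, solder_key, supply_key below 0.003 m), for 0.2 s.
2. then the yellow preheater key is fully in while the blue and red keys are out (value of joint each of light_key, preheat_key above 0.0065 m and value of joint each of solder_key, supply_key below 0.003 m), for 0.2 s.
3. then the blue soldering key is fully in while the red key is out (value of joint each of light_key, preheat_key, solder_key above 0.0065 m and value of joint supply_key below 0.003 m), for 0.2 s.
At the end, for the whole second after the job is handed in: The green, yellow and blue keys are all in (more than 6.5 of 9 mm), the red key is out (less than 3 mm in), all four instruments are at rest within 15 mm of where they started (all of step 3 and distance of each of light_box, preheater, solder_station, power_supply from where it was at the start of the episode below 0.015 m and linear speed of each of light_box, preheater, solder_station, power_supply below 0.01 m/s); the robot touches nothing.
It fails at once if a key is pressed before its turn (yellow before green is in, blue before yellow is in) ((value of joint preheat_key above 0.003 m and value of joint light_key below 0.0065 m) or (value of joint solder_key above 0.003 m and value of joint preheat_key below 0.0065 m)).
It fails at once if the red power supply key is pressed (value of joint supply_key above 0.003 m).
It fails at once if the robot presses on an instrument with more than 25 N (contact force between any of the fingers, the arm and light_box above 25 N or contact force between any of the fingers, the arm and preheater above 25 N or contact force between any of the fingers, the arm and solder_station above 25 N or contact force between any of the fingers, the arm and power_supply above 25 N).
It fails at once if an instrument is shifted by more than 15 mm, lifted more than 8 mm off the bench or tipped (distance of any of light_box, preheater, solder_station, power_supply from where it was at the start of the episode above 0.015 m or height (world z) of any of light_box, preheater, solder_station, power_supply above 0.008 m or angle between any of light_box, preheater, solder_station, power_supply's own z axis and vertical above 0.2 rad).
It fails at once if a bystander is shifted by more than 20 mm or knocked over (distance of any of spool, flux_jar, screwdriver, tip_cleaner, spray_can, board from where it was at the start of the episode above 0.02 m or angle between any of spool, flux_jar, tip_cleaner, spray_can, board's own z axis and vertical above 0.5 rad).
It also fails if it takes over 48 s, if anything falls off the work surface, if the arm or the gripper's body presses on something with over 40 N, if the wrist force passes 120 N, or if a joint passes its speed limit or range.

ROBOT

A 6-joint arm with a two-finger parallel gripper is mounted at the origin on the work surface. World frame = base frame: x ahead of the robot, y to its left, z up, the work surface at z = 0. Lengths are in m, angles in rad, forces in N, time in s.
With the tool pointing down it reaches from about 0.275 to 0.85 m from the base axis. Payload 19 kg.
Tool frame: the origin (TCP) lies at the very end of the fingers, on their centre line; the grasp point (between the pads) lies 19 mm behind it (env.grasp_offset is the distance from the TCP to the grasp point, in m); z points along the fingers, y is the line along which they close (so a half turn about z gives the same grasp; the last joint's range is limited). The gripper opens to 85 mm and grips with 20 to 120 N. Pads are 22 mm wide; open, the fingers measure 114 mm over their backs; the gripper's body (76 mm by 85 mm) begins 54 mm behind the grasp point. The pads swing forward as they close: fully open they stand 13 mm farther back than shut.
Start: joints at [-1.385, 0.15, 1.437, -0, 1.554, -0.134], TCP at [0.181, -0.546, 0.231] pointing down, gripper open.
Joint ranges: [-2.8, 2.8], [-0.68, 2.1], [0.12, 2.68], [-1.39, 4.53], [0.16, 2.79], [-2.81, 2.81]. Speed limits (rad/s): [1.89, 1.89, 2.22, 3.01, 3.01, 3.01].

INTERFACE

Orientations are given as [roll, pitch, yaw] about the fixed x, y, z axes, in that order (R = Rz(yaw) Ry(pitch) Rx(roll)).
In Python, from cell import env gives the robot as it stands.
- The arm moves only by the tool servo_tool, never from a script. Its argument "targets" is text: rows parted by semicolons, each of 5 numbers parted by spaces: the shift along the tool's x, y, z in mm, then the turn about the tool's z in degrees, then the opening, from 0 (shut) to 1 (fully open). In form: tx ty tz spin jaw; .... A call has 1 to 5 rows; each row is the pose to reach, as a shift and turn from the pose commanded when the call began, along the tool's axes at that moment; what a row does not reach only later rows make up. A row lasts 1/12 s, in which the tool goes at most 41.7 mm and 7.16 degrees, less where a joint would pass 70% of its speed; a pose out of reach is approached as far as the arm can. A call with a gripper value outside its range is refused whole. The fingers move at their own pace and stop on an object; "force" is the grip in N (left out, the last holds). Time passes only in rows, so rows that repeat a pose let the fingers close. It gives the time, the measured TCP pose, the force, the opening and the grip force at its end, in the units of the state.
- env.state(): the state, without advancing time (a new reading comes with each control period).
- env.camera(name): name is "scene" or "side" or "wrist"; returns the picture (420x560x3 uint8, red, green, blue); there is no depth.
- env.calibration(name): a dict with "camera_matrix" (3x3 intrinsics, pixels), "rvec" (rotation vector, rad) and "tvec" (3), from world to camera coordinates, as OpenCV has them; the wrist camera has in their place "hand_eye" (4x4, takes a point from camera to tool coordinates, whose origin is the TCP and whose axes are the flange's). Camera axes: x right, y down, z forward; pixel columns grow to the right and rows downward; lengths in m; the calibration is good to about 2 mm. A picture is of the moment at which its call begins: read the wrist's pose just before it. calibration takes no time and is no camera call.
- env.hand_in(): hands the job in; it is judged then, once.
Trained networks look in the newest picture that a camera, given by its name, has taken for a name from the list of things; names that differ only in an ending like _2 or _b are one class to them, and where a whole thing is asked for, a point or a joint stands for the part that bears it (a point fixed in the world has none). Each returns a list of dicts, best first, with "confidence" (0 to 1); they miss things now and then, are a little off and sometimes report something else, mostly with a low value. They report only what shows in the picture. A call takes as long as a camera call. They do not tell look-alikes from the thing itself.
- env.look_for(camera, target): "position" ([x, y, z] in m, in world coordinates, good to about 4 mm: the middle of the surface that is visible of it).
- env.silhouettes(camera, target): "pixels" (420x560 bool, what is visible of it).
- env.spot_point(camera, target): "position" ([x, y, z] in m, in world coordinates, good to about 4 mm: a listed point, or the origin of a listed thing).
The state is a dict: "time_s": time; "q": joint angles; "dq": joint speeds; "joint_efforts": joint torques, N m; "position": TCP position; "tcp_rot": TCP orientation; "force": force on the tool from outside, world axes, zero at the start; "wrist_torque": the same for the moment, N m; "width": opening from 0.0 (shut) to 1.0 (fully open); "grasp_force": force on a finger pad.
Only numpy, scipy, OpenCV 4.12 (cv2) and the standard library are available. Lean on these libraries where they do the work, as an engineer would, in place of code of your own. Each camera call takes 0.05 s, during which the arm holds its last target. There are 200 camera calls.

## Working session

There is one attempt and no reset: what is moved stays moved. The work goes in short steps, Python scripts to look and compute and a tool call to move; the robot and the scene stay as the last step left them, time stands still between calls to the robot, and variables do not carry over. Pictures are saved under pics/ and viewed, at most 10 in all, crops included, and the job is handed in when it is done.

Besides the shell and the picture viewer there is one more tool, called after ">>>" by a JSON object that holds its "method" and its "body". servo_tool: Moves the arm, as the interface text tells. Its arguments: {"type":"object","properties":{"targets":{"type":"string"},"force":{"type":"number"}},"required":["targets"]}

```bash
mkdir -p pics; python3 - <<'E'
from cell import env
import cv2,numpy as np
s=env.state();print(s['time_s'],s['position'],s['tcp_rot'],s['width'])
for c in ['scene','side']:
    cv2.imwrite(f'pics/{c}0.png',env.camera(c)[:,:,::-1])
    for t in ['light_key_top','preheat_key_top','solder_key_top','power_supply','light_box','preheater','solder_station']:
        print(c,t,[(np.round(d['position'],3).tolist(),round(d['confidence'],2)) for d in env.spot_point(c,t)])
E
```

```text
0.0 [ 0.18070162 -0.54561694  0.23069594] [-3.14040038e+00 -1.55239209e-04  3.19779066e-01] 0.9954257561606595
scene light_key_top [([0.554, 0.065, 0.085], 0.49)]
scene preheat_key_top [([0.756, 0.005, -0.003], 0.67), ([0.23, 0.252, 0.066], 0.63), ([0.378, 0.337, 0.07], 0.42), ([0.599, 0.541, 0.066], 0.41), ([0.569, 0.095, 0.002], 0.38)]
scene solder_key_top [([0.422, -0.363, 0.096], 0.48)]
scene power_supply [([0.618, -0.136, 0.003], 0.72)]
scene light_box [([0.573, 0.097, 0.004], 0.67)]
scene preheater [([0.421, 0.35, -0.003], 0.96), ([0.236, 0.295, -0.005], 0.82), ([0.578, 0.506, 0.001], 0.62)]
scene solder_station [([0.437, -0.332, 0.002], 0.82), ([0.435, -0.181, 0.004], 0.6)]
side light_key_top [([0.553, 0.066, 0.082], 0.58)]
side preheat_key_top [([0.23, 0.251, 0.068], 0.68), ([0.594, 0.545, 0.067], 0.64), ([0.382, 0.334, 0.066], 0.53)]
side solder_key_top [([0.426, -0.364, 0.098], 0.49)]
side power_supply [([0.619, -0.138, -0.003], 0.58)]
side light_box [([0.57, 0.096, 0.003], 0.59), ([0.422, 0.346, -0.001], 0.45)]
side preheater [([0.424, 0.346, -0.0], 0.81), ([0.576, 0.507, -0.001], 0.6), ([0.235, 0.297, 0.003], 0.6), ([0.75, 0.007, -0.0], 0.4)]
side solder_station [([0.434, -0.33, 0.002], 0.59)]
```

View pics/scene0.png

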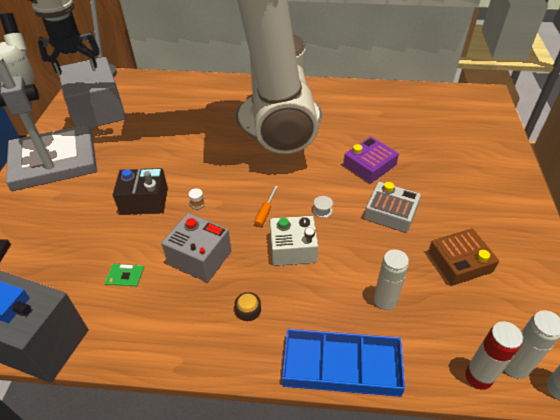

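View pics/side0.png

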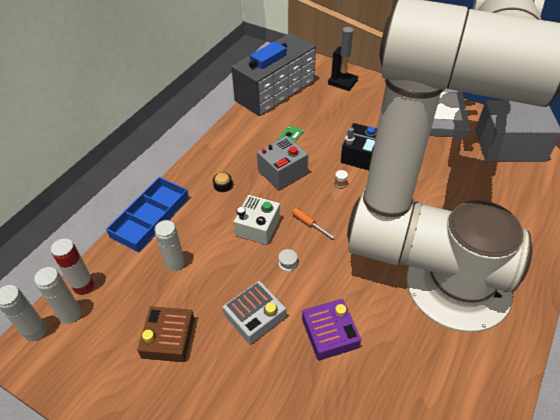

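```bash
cat > h.py <<'E'
from cell import env
import cv2,numpy as np
def proj(c,P):
    k=env.calibration(c)
    return cv2.projectPoints(np.array(P,float).reshape(-1,3),np.array(k['rvec']),np.array(k['tvec']),np.array(k['camera_matrix']),None)[0].reshape(-1,2)
E
python3 - <<'E'
from h import *
P=[[.23,.252,.066],[.38,.336,.066],[.597,.543,.066],[.554,.065,.085],[.424,-.363,.096],[.435,-.181,0],[.75,.006,0]]
for c in ['scene','side']: print(proj(c,P).round().tolist())
p=proj('scene',P)
im=cv2.imread('pics/scene0.png')
E
```

```text
[[357.0, 147.0], [389.0, 184.0], [484.0, 253.0], [282.0, 221.0], [127.0, 172.0], [198.0, 204.0], [249.0, 308.0]]
[[341.0, 308.0], [271.0, 307.0], [148.0, 334.0], [267.0, 204.0], [370.0, 129.0], [340.0, 185.0], [224.0, 186.0]]
```

In the scene picture the light box (green key at 284,223), the solder station (blue key at 127,174) and the power supply (red key at 191,223) each appear once. There are three preheater-like boxes, with yellow keys at purple (357,148), steel (389,187) and brown (484,255). The bare-steel one with the dark plate fits the description. I'll confirm it in a crop and triangulate the caps.

```bash
python3 - <<'E'
from h import *
im=cv2.imread('pics/scene0.png')
cv2.imwrite('pics/crop.png',cv2.resize(im[120:300,330:520],None,fx=3,fy=3,interpolation=cv2.INTER_CUBIC))
ks={'g':([.554,.065,.086],(40,90)),'y':([.38,.336,.066],(20,35)),'b':([.424,-.363,.096],(100,130))}
# top face = brighter part; use whole cap blob vs bright blob
Pm={}
for c in ['scene','side']:
    k=env.calibration(c);R=cv2.Rodrigues(np.array(k['rvec']))[0]
    Pm[c]=np.array(k['camera_matrix'])@np.c_[R,np.array(k['tvec']).ravel()]
for n,(p,(lo,hi)) in ks.items():
    uv={}
    for c in ['scene','side']:
        im=cv2.imread(f'pics/{c}0.png');h=cv2.cvtColor(im,cv2.COLOR_BGR2HSV)
        m=((h[...,0]>=lo)&(h[...,0]<=hi)&(h[...,1]>120)&(h[...,2]>60))
        u,v=proj(c,p)[0].round().astype(int);w=np.zeros_like(m);w[v-13:v+14,u-13:u+14]=1;m&=w
        V=h[...,2];t=np.percentile(V[m],90)*.88;mt=m&(V>t)
        f=lambda a:np.array(np.nonzero(a))[::-1].mean(1)
        uv[c]=f(mt);print(n,c,m.sum(),mt.sum(),f(m).round(1),f(mt).round(1),(u,v))
    X=cv2.triangulatePoints(Pm['scene'],Pm['side'],uv['scene'].reshape(2,1),uv['side'].reshape(2,1)).ravel();print((X[:3]/X[3]).round(4))
E
```

```text
g scene 80 51 [283.3 222.6] [283.2 221.1] (np.int64(282), np.int64(221))
g side 59 36 [266.4 206. ] [266.5 204.5] (np.int64(267), np.int64(204))
[0.553  0.0675 0.0851]
y scene 86 47 [388.6 186.5] [388.9 184.5] (np.int64(389), np.int64(184))
y side 99 68 [270.1 308.1] [270.1 306.9] (np.int64(271), np.int64(307))
[0.3821 0.3352 0.0657]
b scene 78 35 [126.6 173.7] [126.2 172.1] (np.int64(127), np.int64(172))
b side 57 24 [370.5 130.3] [370.7 128.8] (np.int64(370), np.int64(129))
[ 0.424  -0.3644  0.0961]
```

View pics/crop.png

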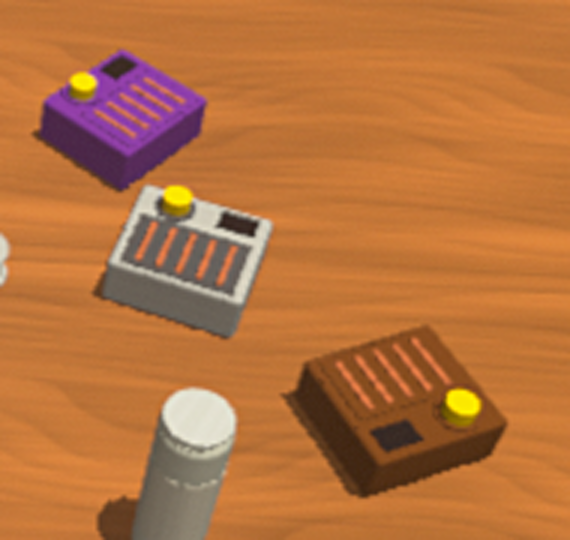

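The crop shows the steel box at the centre, with a dark plate, five copper stripes and a yellow key at scene pixel (389,185). The purple and brown boxes have four stripes and no plate, so they are the look-alikes. Next I'll shut the gripper and move towards green, staying high.

>>> {"method": "servo_tool", "body": {"targets": "30 -26 0 0 0; 60 -51 0 0 0; 90 -77 0 0 0; 120 -102 0 0 0; 150 -128 0 0 0", "force": 20}}

```text
time_s: 1.22
position: [0.2834, -0.3756, 0.2313]
tcp_rot: [3.141, -0.0, 0.319]
force: [1.3, -0.6, 0.0]
width: 0.301
grasp_force: 0.0
```

>>> {"method": "servo_tool", "body": {"targets": "30 -26 0 0 0; 60 -51 0 0 0; 90 -77 0 0 0; 120 -102 0 0 0; 150 -128 0 0 0"}}

```text
time_s: 1.63
position: [0.3856, -0.2068, 0.2316]
tcp_rot: [3.141, -0.0, 0.319]
force: [1.1, -0.8, 0.2]
width: 0.002
grasp_force: 0.0
```

>>> {"method": "servo_tool", "body": {"targets": "30 -26 0 0 0; 60 -51 0 0 0; 90 -77 0 0 0; 120 -102 0 0 0; 150 -128 0 0 0"}}

```text
time_s: 2.05
position: [0.4879, -0.0378, 0.2316]
tcp_rot: [3.141, -0.001, 0.32]
force: [0.3, -2.0, 1.5]
width: -0.003
grasp_force: 0.0
```

>>> {"method": "servo_tool", "body": {"targets": "25 -25 10 0 0; 50 -45 20 0 0; 80 -65 30 0 0; 96 -80 40 0 0; 96 -80 50 0 0"}}

```text
time_s: 2.47
position: [0.5545, 0.0696, 0.1803]
tcp_rot: [-3.141, -0.0, 0.323]
force: [0.0, 0.7, 0.3]
width: -0.0
grasp_force: 0.0
```

```bash
cat >> h.py <<'E'
from scipy.spatial.transform import Rotation as Ro
def to(P):
    s=env.state();R=Ro.from_euler('xyz',s['tcp_rot']).as_matrix()
    print('shift mm',(R.T@(np.array(P)-s['position'])*1000).round(1),'pos',s['position'].round(4),'F',np.round(s['force'],1),'t',s['time_s'])
def wproj(P):
    s=env.state();R=Ro.from_euler('xyz',s['tcp_rot']).as_matrix();k=env.calibration('wrist');H=np.array(k['hand_eye'])
    p=R.T@(np.array(P)-s['position']);c=H[:3,:3].T@(p-H[:3,3]);u=np.array(k['camera_matrix'])@c;return u[:2]/u[2]
E
python3 - <<'E'
from h import *
G=[.553,.067,.086]
to(G);print(wproj(G))
cv2.imwrite('pics/w1.png',env.camera('wrist')[:,:,::-1])
print([(d['position'],d['confidence']) for d in env.spot_point('wrist','light_key_top')])
E
```

```text
shift mm [-2.3  2.1 94.3] pos [0.5545 0.0696 0.1803] F [0.  0.7 0.3] t 2.4667
[283.00328912 215.64052934]
[([0.5531, 0.0641, 0.086], 0.93)]
```

View pics/w1.png

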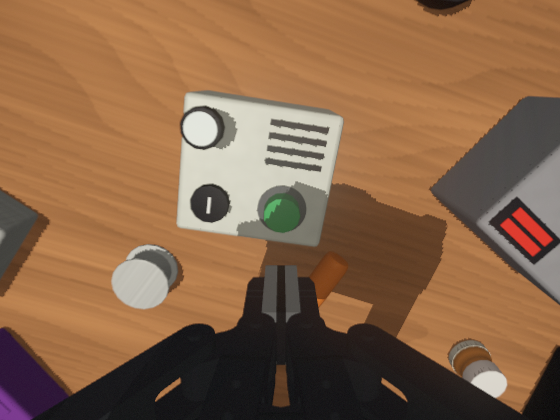

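The wrist view shows the green cap at (283,212), against a projected (283,216), so the aim is good. Now I'll descend.

>>> {"method": "servo_tool", "body": {"targets": "-2 2 30 0 0; -2 2 60 0 0; -2 2 80 0 0; -2 2 86 0 0; -2 2 89 0 0"}}

```text
time_s: 2.98
position: [0.5515, 0.063, 0.0922]
tcp_rot: [-3.141, 0.001, 0.319]
force: [0.1, -0.6, 0.1]
width: -0.002
grasp_force: 0.0
```

>>> {"method": "servo_tool", "body": {"targets": "0 0 3 0 0; 0 0 6 0 0; 0 0 8 0 0; 0 0 10 0 0; 0 0 12 0 0"}}

```text
time_s: 3.4
position: [0.5524, 0.0636, 0.081]
tcp_rot: [3.141, -0.001, 0.32]
force: [0.6, -1.4, 2.6]
width: -0.001
grasp_force: 1.5
```

>>> {"method": "servo_tool", "body": {"targets": "0 0 2 0 0; 0 0 4 0 0; 0 0 5 0 0; 0 0 6 0 0; 0 0 6 0 0"}}

```text
time_s: 3.82
position: [0.5521, 0.0638, 0.0744]
tcp_rot: [3.142, -0.0, 0.32]
force: [1.6, -0.3, 6.2]
width: -0.001
grasp_force: 3.1
```

>>> {"method": "servo_tool", "body": {"targets": "0 0 1 0 0; 0 0 1.5 0 0; 0 0 1.5 0 0; 0 0 1.5 0 0; 0 0 1.5 0 0"}}

```text
time_s: 4.23
position: [0.5522, 0.0638, 0.0733]
tcp_rot: [3.141, -0.001, 0.32]
force: [-0.2, -0.4, 8.6]
width: 0.003
grasp_force: 4.4
```

>>> {"method": "servo_tool", "body": {"targets": "0 0 -5 0 0; 0 0 -20 0 0; 0 0 -50 0 0; 0 0 -85 0 0; 0 0 -120 0 0"}}

```text
time_s: 4.65
position: [0.5511, 0.0639, 0.1936]
tcp_rot: [-3.141, 0.002, 0.32]
force: [0.8, -0.9, 0.2]
width: 0.001
grasp_force: 0.0
```

```bash
python3 - <<'E'
from h import *
to([.382,.3355,.190])
cv2.imwrite('pics/w2.png',env.camera('wrist')[:,:,::-1])
for c in ['side','wrist','scene']:
    env.camera(c);print(c,[(d['position'],d['confidence']) for d in env.spot_point(c,'light_key_top')])
E
```

```text
shift mm [ -75.1 -311.     4.1] pos [0.5511 0.0639 0.1936] F [ 0.8 -0.9  0.2] t 4.65
side [([0.5521, 0.0644, 0.0764], 0.42)]
wrist [([0.5503, 0.0665, 0.0802], 0.75)]
scene [([0.5545, 0.0647, 0.0764], 0.56), ([0.4245, -0.3611, 0.0943], 0.53)]
```

Green is in: the cap top is at about z 0.076 and the force climbed with the soft end. Next is yellow.

>>> {"method": "servo_tool", "body": {"targets": "-9 -38 0 0 0; -18 -76 0 0 0; -27 -114 0 0 0; -36 -152 0 0 0; -45 -190 0 0 0"}}

```text
time_s: 5.42
position: [0.4478, 0.2311, 0.1917]
tcp_rot: [-3.141, 0.002, 0.319]
force: [1.0, 0.2, 0.7]
width: -0.0
grasp_force: 0.0
```

>>> {"method": "servo_tool", "body": {"targets": "-9 -38 0 0 0; -18 -76 0 0 0; -27 -110 0 0 0; -29 -120 10 0 0; -29 -120 20 0 0"}}

```text
time_s: 5.83
position: [0.3826, 0.3366, 0.1718]
tcp_rot: [-3.141, 0.001, 0.323]
force: [0.1, 0.1, 0.4]
width: 0.002
grasp_force: 0.0
```

```bash
python3 - <<'E'
from h import *
G=[.382,.3355,.066]
to(G);print(wproj(G))
cv2.imwrite('pics/w3.png',env.camera('wrist')[:,:,::-1])
print([(d['position'],d['confidence']) for d in env.spot_point('wrist','preheat_key_top')])
E
```

```text
shift mm [ -0.8   0.9 105.8] pos [0.3826 0.3366 0.1718] F [0.1 0.1 0.4] t 5.8333
[281.22335602 208.25742093]
[([0.3801, 0.3348, 0.069], 0.95)]
```

View pics/w3.png

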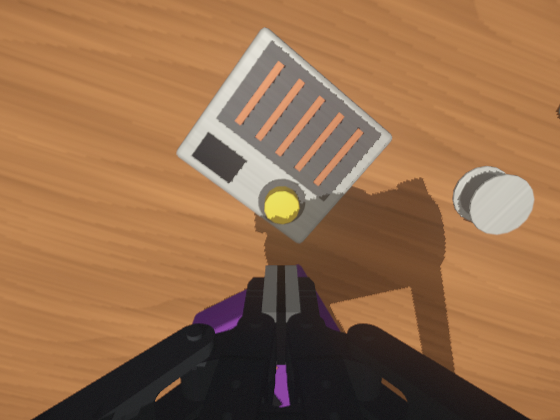

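The steel box's yellow cap is at (282,206), against a projected (281,208). I'll press it.

>>> {"method": "servo_tool", "body": {"targets": "-1 1 35 0 0; -1 1 70 0 0; -1 1 92 0 0; -1 1 98 0 0; -1 1 101 0 0"}}

```text
time_s: 6.35
position: [0.3838, 0.3323, 0.0709]
tcp_rot: [3.141, 0.002, 0.318]
force: [0.5, -0.1, 0.4]
width: 0.003
grasp_force: 0.0
```

>>> {"method": "servo_tool", "body": {"targets": "0 0 3 0 0; 0 0 6 0 0; 0 0 8 0 0; 0 0 10 0 0; 0 0 12 0 0"}}

```text
time_s: 6.77
position: [0.3842, 0.3338, 0.0605]
tcp_rot: [-3.141, -0.002, 0.32]
force: [1.3, -1.1, 3.8]
width: 0.002
grasp_force: 1.5
```

>>> {"method": "servo_tool", "body": {"targets": "0 0 2 0 0; 0 0 4 0 0; 0 0 5 0 0; 0 0 6 0 0; 0 0 6 0 0"}}

```text
time_s: 7.18
position: [0.3838, 0.3337, 0.054]
tcp_rot: [-3.141, -0.001, 0.32]
force: [1.2, 0.6, 7.2]
width: -0.002
grasp_force: 3.6
```

>>> {"method": "servo_tool", "body": {"targets": "0 0 1 0 0; 0 0 1 0 0; 0 0 1 0 0; 0 0 1 0 0; 0 0 1 0 0"}}

```text
time_s: 7.6
position: [0.3838, 0.3337, 0.0533]
tcp_rot: [-3.141, -0.001, 0.32]
force: [0.7, -0.8, 9.3]
width: 0.001
grasp_force: 4.4
```

>>> {"method": "servo_tool", "body": {"targets": "0 0 -5 0 0; 0 0 -20 0 0; 0 0 -55 0 0; 0 0 -95 0 0; 0 0 -135 0 0"}}

```text
time_s: 8.02
position: [0.3827, 0.3331, 0.1889]
tcp_rot: [3.141, 0.002, 0.32]
force: [0.6, 0.2, -0.7]
width: 0.006
grasp_force: 0.0
```

```bash
python3 - <<'E'
from h import *
to([.424,-.364,.190])
for c in ['side','wrist','scene']:
    env.camera(c);print(c,[(d['position'].round(3),d['confidence']) for d in env.spot_point(c,'preheat_key_top')])
E
```

```text
shift mm [-1.800e+02  6.747e+02 -5.000e-01] pos [0.3827 0.3331 0.1889] F [ 0.6  0.2 -0.7] t 8.0167Traceback (most recent call last):
  File "<stdin>", line 4, in <module>
AttributeError: 'list' object has no attribute 'round'. Did you mean: 'count'?
```

>>> {"method": "servo_tool", "body": {"targets": "-10 39 0 0 0; -21 78 0 0 0; -31 117 0 0 0; -42 156 0 0 0; -52 195 0 0 0"}}

```text
time_s: 8.53
position: [0.3946, 0.1306, 0.1876]
tcp_rot: [-3.141, 0.0, 0.321]
force: [1.3, 0.6, 0.6]
width: -0.0
grasp_force: 0.0
```

>>> {"method": "servo_tool", "body": {"targets": "-10 39 0 0 0; -21 78 0 0 0; -31 117 0 0 0; -42 156 0 0 0; -52 195 0 0 0"}}

```text
time_s: 8.95
position: [0.4067, -0.0711, 0.1878]
tcp_rot: [-3.141, -0.0, 0.32]
force: [1.8, 1.5, -0.9]
width: 0.002
grasp_force: 0.0
```

>>> {"method": "servo_tool", "body": {"targets": "-10 39 0 0 0; -21 78 0 0 0; -31 117 0 0 0; -42 156 0 0 0; -52 195 0 0 0"}}

```text
time_s: 9.37
position: [0.4187, -0.2727, 0.1875]
tcp_rot: [-3.141, 0.0, 0.319]
force: [0.1, 1.1, 0.5]
width: 0.003
grasp_force: 0.0
```

>>> {"method": "servo_tool", "body": {"targets": "-10 39 0 0 0; -20 75 0 0 0; -24 89 0 0 0; -24 89 0 0 0"}}

```text
time_s: 9.7
position: [0.424, -0.3655, 0.1866]
tcp_rot: [-3.14, 0.001, 0.317]
force: [0.5, 0.5, 0.0]
width: 0.001
grasp_force: 0.0
```

```bash
python3 - <<'E'
from h import *
G=[.424,-.364,.096]
to(G);print(wproj(G))
cv2.imwrite('pics/w4.png',env.camera('wrist')[:,:,::-1])
print([(d['position'],d['confidence']) for d in env.spot_point('wrist','solder_key_top')])
for c in ['side','scene']:
    env.camera(c);print(c,[(np.round(d['position'],3),d['confidence']) for d in env.spot_point(c,'preheat_key_top')])
E
```

```text
shift mm [ 0.6 -1.3 90.6] pos [ 0.424  -0.3655  0.1866] F [0.5 0.5 0. ] t 9.7
[277.96640093 213.62023898]
[([0.4223, -0.3615, 0.0978], 0.69)]
side [(array([0.594, 0.544, 0.066]), 0.6), (array([0.381, 0.331, 0.059]), 0.4), (array([ 0.618, -0.14 , -0.004]), 0.22)]
scene [(array([0.432, 0.016, 0.002]), 0.72), (array([0.379, 0.333, 0.056]), 0.58), (array([0.228, 0.252, 0.069]), 0.52), (array([0.593, 0.54 , 0.066]), 0.46)]
```

View pics/w4.png

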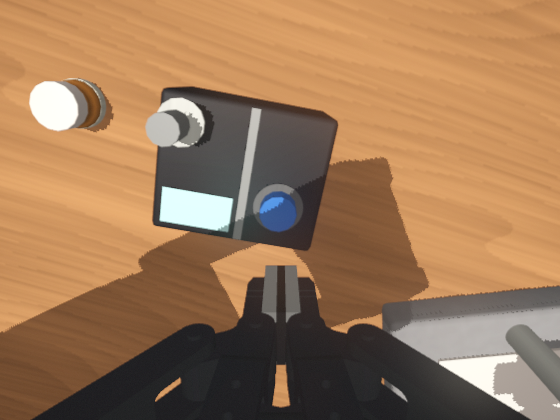

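Yellow is in: both views put its cap top at about z 0.057. The blue cap is at (278,211), against a projected (278,214), so I'll press it.

>>> {"method": "servo_tool", "body": {"targets": "0 -1 30 0 0; 0 -1 60 0 0; 0 -1 78 0 0; 0 -1 83 0 0; 0 -1 86 0 0"}}

```text
time_s: 10.42
position: [0.4243, -0.3612, 0.1015]
tcp_rot: [-3.141, 0.0, 0.321]
force: [1.2, -0.3, 1.1]
width: -0.003
grasp_force: 0.0
```

>>> {"method": "servo_tool", "body": {"targets": "0 0 3 0 0; 0 0 6 0 0; 0 0 8 0 0; 0 0 10 0 0; 0 0 12 0 0"}}

```text
time_s: 10.83
position: [0.4247, -0.3622, 0.0904]
tcp_rot: [3.14, -0.001, 0.32]
force: [1.4, -0.7, 2.9]
width: -0.008
grasp_force: 1.5
```

>>> {"method": "servo_tool", "body": {"targets": "0 0 2 0 0; 0 0 4 0 0; 0 0 5 0 0; 0 0 6 0 0; 0 0 6 0 0"}}

```text
time_s: 11.25
position: [0.4244, -0.3621, 0.084]
tcp_rot: [3.141, -0.0, 0.32]
force: [1.9, 0.1, 6.7]
width: 0.003
grasp_force: 3.6
```

>>> {"method": "servo_tool", "body": {"targets": "0 0 1 0 0; 0 0 1 0 0; 0 0 1 0 0; 0 0 1 0 0; 0 0 1 0 0"}}

```text
time_s: 11.67
position: [0.4245, -0.3621, 0.0833]
tcp_rot: [3.141, -0.0, 0.32]
force: [0.5, 0.2, 8.9]
width: 0.002
grasp_force: 4.4
```

>>> {"method": "servo_tool", "body": {"targets": "0 0 -5 0 0; 0 0 -20 0 0; 0 0 -55 0 0; 0 0 -95 0 0; 0 0 -120 0 0"}}

```text
time_s: 12.08
position: [0.4242, -0.3621, 0.2061]
tcp_rot: [3.14, -0.0, 0.32]
force: [1.1, -0.6, 0.5]
width: -0.001
grasp_force: 0.0
```

```bash
python3 - <<'E'
from h import *
cv2.imwrite('pics/end.png',env.camera('scene')[:,:,::-1]);env.camera('side');env.camera('wrist')
to([.424,-.364,.190])
for c in ['side','wrist','scene']:
  for t in ['light_key_top','preheat_key_top','solder_key_top','supply_key']:
    print(c,t,[(np.round(d['position'],3).tolist(),round(d['confidence'],2)) for d in (env.look_for if t=='supply_key' else env.spot_point)(c,t)])
E
```

```text
shift mm [-1.1  1.4 14.6] pos [ 0.4245 -0.3623  0.2046] F [ 0.1 -0.2 -2.2] t 12.2333
side light_key_top [([0.554, 0.064, 0.077], 0.48)]
side preheat_key_top [([0.228, 0.252, 0.067], 0.66), ([0.594, 0.545, 0.067], 0.55), ([0.383, 0.332, 0.057], 0.54)]
side solder_key_top [([0.427, -0.362, 0.088], 0.56)]
side supply_key [([0.587, -0.147, 0.108], 0.46)]
wrist light_key_top []
wrist preheat_key_top []
wrist solder_key_top [([0.422, -0.363, 0.092], 0.57)]
wrist supply_key [([0.434, -0.189, 0.046], 0.19)]
scene light_key_top [([0.437, -0.182, 0.001], 0.58), ([0.553, 0.064, 0.076], 0.39)]
scene preheat_key_top [([0.594, 0.544, 0.067], 0.58), ([0.38, 0.335, 0.061], 0.53)]
scene solder_key_top [([0.423, -0.363, 0.086], 0.42)]
scene supply_key [([0.47, -0.322, 0.081], 0.74)]
```

View pics/end.png

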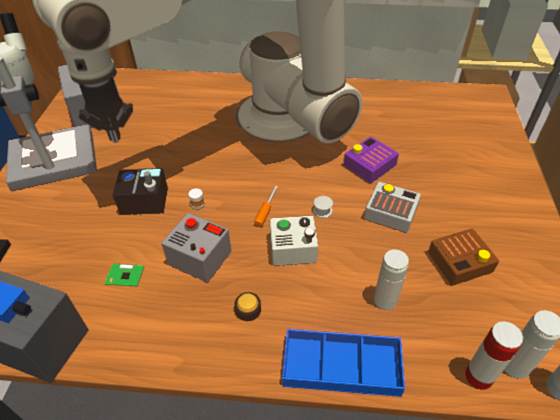

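The final view shows the green (284,225), yellow (389,189) and blue (127,177) caps all low and the red cap still up. Nothing has shifted and the arm is clear, so I'll hand in.

```bash
python3 -c "
from cell import env
print(env.hand_in())"
```

```text
the job is handed in; nothing more can be done
None
```

I pressed the green, yellow and blue keys all the way in, in that order and with under 10 N each; the red key was left off, nothing visibly moved, and the job is handed in (no verdict was returned).

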